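Pack the reagent caddy by cap colour and leave the empties

TASK

Pack the caddy for the next run: stand each of the four full brown-glass reagent jars upright on the floor of the caddy pocket that matches its cap colour, setting it down gently rather than dropping it. The two pale empty jars with a white disc on the cap do not belong; leave them standing where they are.

Things in the scene. Friction and masses are not known exactly. Their poses are not given: they have to be found in the camera images.
- jar_blue: full reagent jar to be packed: upright round dark-brown (amber) glass jar with a paper label band and a plain blue screw cap; 42 mm diameter over glass and cap alike, 75 mm tall (the cap is the top 22 mm), about 0.14 kg; origin at the centre of its underside, z up
- jar_green: full reagent jar to be packed: upright round dark-brown (amber) glass jar with a paper label band and a plain green screw cap; 42 mm diameter over glass and cap alike, 75 mm tall (the cap is the top 22 mm), about 0.14 kg; origin at the centre of its underside, z up
- jar_yellow: full reagent jar to be packed: upright round dark-brown (amber) glass jar with a paper label band and a plain yellow screw cap; 42 mm diameter over glass and cap alike, 75 mm tall (the cap is the top 22 mm), about 0.14 kg; origin at the centre of its underside, z up
- jar_red: full reagent jar to be packed: upright round dark-brown (amber) glass jar with a paper label band and a plain red screw cap; 42 mm diameter over glass and cap alike, 75 mm tall (the cap is the top 22 mm), about 0.14 kg; origin at the centre of its underside, z up
- empty_blue: empty look-alike that stays where it is: same size (42 mm diameter, 75 mm tall) and a blue cap, but pale clear glass without label and a white disc (28 mm) on top of the cap; origin at the centre of its underside, z up
- empty_red: empty look-alike that stays where it is: same size (42 mm diameter, 75 mm tall) and a red cap, but pale clear glass without label and a white disc (28 mm) on top of the cap; origin at the centre of its underside, z up
- pocket_blue: blue square pocket in the caddy (low grey tray 178 mm square, rim 24 mm high, fast to the bench, with four pockets in two rows of two, 80 mm apart, colours in any order); 74 mm square outside, 66 inside; origin: centre of its underside, 5 mm above the bench; inner floor 4 mm, rim 25 mm above the origin; x, y along its sides, all pockets turned alike with the caddy
- pocket_green: green square pocket in the caddy (low grey tray 178 mm square, rim 24 mm high, fast to the bench, with four pockets in two rows of two, 80 mm apart, colours in any order); 74 mm square outside, 66 inside; origin: centre of its underside, 5 mm above the bench; inner floor 4 mm, rim 25 mm above the origin; x, y along its sides, all pockets turned alike with the caddy
- pocket_yellow: yellow square pocket in the caddy (low grey tray 178 mm square, rim 24 mm high, fast to the bench, with four pockets in two rows of two, 80 mm apart, colours in any order); 74 mm square outside, 66 inside; origin: centre of its underside, 5 mm above the bench; inner floor 4 mm, rim 25 mm above the origin; x, y along its sides, all pockets turned alike with the caddy
- pocket_red: red square pocket in the caddy (low grey tray 178 mm square, rim 24 mm high, fast to the bench, with four pockets in two rows of two, 80 mm apart, colours in any order); 74 mm square outside, 66 inside; origin: centre of its underside, 5 mm above the bench; inner floor 4 mm, rim 25 mm above the origin; x, y along its sides, all pockets turned alike with the caddy

How it is judged:
By the outcome, as a careful person would: the job done as asked, in the order asked, and still so for the second after the job is handed in, with the robot touching nothing.
It also fails if it takes over 90 s, if anything falls off the work surface, if the arm or the gripper's body presses on something with over 40 N, if the wrist force passes 120 N, or if a joint passes its speed limit or range.

ROBOT

A 6-joint arm with a two-finger parallel gripper is mounted at the origin on the work surface. World frame = base frame: x ahead of the robot, y to its left, z up, the work surface at z = 0. Lengths are in m, angles in degrees, forces in N, time in s.
With the tool pointing down it reaches from about 0.4 to 0.825 m from the base axis. Payload 7 kg.
Tool frame: the origin (TCP) lies between the finger pads; the fingertips stand 11 mm ahead of it and the grasp point (between the pads) lies 8 mm behind it; z points along the fingers, y is the direction in which the jaws open and shut (so a half turn about z gives the same grasp; the last joint's range is limited). The gripper opens to 88 mm and grips with 3 to 60 N. Pads are 19 mm wide; open, the fingers measure 130 mm over their backs; the gripper's body (78 mm by 193 mm) begins 47 mm behind the grasp point.
Start: joints at [-46.748, 20.546, 0.682, 0, -70.136, -16.507], TCP at [0.304, -0.603, 0.238] pointing down, gripper open.
Joint ranges: [-176.03, 176.03], [-82.01, 121.73], [-58.28, 71.71], [-173.87, 95.51], [-174.79, -0.11], [-173.66, 173.66]. Speed limits (degrees/s): [136.94, 136.94, 172.46, 180, 180, 180].

INTERFACE

Orientations are given as [roll, pitch, yaw] about the fixed x, y, z axes, in that order (R = Rz(yaw) Ry(pitch) Rx(roll)).
In Python, from plant import r gives the robot as it stands.
- The arm moves only by the shell command python3 -m inch 'ROWS' [OPENING] [FORCE]. ROWS is JSON, a list of rows, each an object of numbers: "x", "y", "z": the shift along the tool's x, y, z as a fraction of full scale; "yaw": the turn about the tool's z as a fraction of full scale. In form: [{"x": .., "y": .., "z": .., "yaw": ..}, ...]. A call has 1 to 5 rows; each row shifts and turns the pose as measured when the row begins, along the tool's axes as they then stand; what a row does not reach is not made up. Full scale, the value 1, is 0.025 m for a shift and 4 degrees for a turn. A row lasts 1/12 s, in which the tool goes at most 41.7 mm and 7.16 degrees, less where a joint would pass 70% of its speed; a pose out of reach is approached as far as the arm can. A call with a number of a shift or a turn outside -1 to 1 is refused whole. A call with a gripper value outside its range is refused whole. OPENING is the opening, from -1 (shut) to 1 (fully open), set as the call begins (- or left out, the last holds). The fingers move at their own pace and stop on an object; FORCE is the grip in N (left out, the last holds). Time passes only in rows, so rows that do not move let the fingers close. It gives the time, the measured TCP pose, the force and the opening at its end, in the units of the state.
- r.get_state(): the state, without advancing time (a new reading comes with each control period).
- r.capture(name): name is "side" or "top" or "wrist"; returns (picture, depth): 420x560x3 uint8, red, green, blue; 420x560 float32, m along the optical axis (not along the pixel's ray), 0 where there is no reading.
- r.camera_info(name): a dict with "mtx" (3x3 intrinsics, pixels), "k1" (the pictures are not rectified: a ray, as slopes to the right and down, at radius r is drawn at 1 + k1 r^2 times it, then the intrinsics apply), "pose" (4x4, takes a point from camera to world coordinates). Camera axes: x right, y down, z forward; pixel columns grow to the right and rows downward; lengths in m; the calibration is good to about 2 mm. A picture is of the moment at which its call begins: read the wrist's pose just before it. camera_info takes no time and is no camera call; for the wrist camera it gives the pose at the moment of the call.
- r.close_job(): hands the job in, once; it reports no verdict.
The state is a dict: "time_s": time; "joints": joint angles; "qd": joint speeds; "joint_torque": joint torques, N m; "tcp_pos": TCP position; "eef_rot": TCP orientation; "contact_force": force on the tool from outside, world axes, zero at the start; "moment": the same for the moment, N m; "gripper_width": finger opening in m.
Only numpy, scipy, OpenCV 4.12 (cv2) and the standard library are available. Lean on these libraries where they do the work, as an engineer would, in place of code of your own. Each camera call takes 0.05 s, during which the arm holds its last target. There are 200 camera calls.

## Working session

There is one attempt and no reset: what is moved stays moved. The work goes in short steps, Python scripts to look and compute and a shell command to move; the robot and the scene stay as the last step left them, time stands still between calls to the robot, and variables do not carry over. Pictures are saved under pics/ and viewed, about 12 in all and at most 16, crops included, and the job is handed in when it is done.

```bash
ls; mkdir -p pics
python3 - <<'E'
from plant import r
import cv2
print(r.get_state())
for n in ("top","side"):
    p,d=r.capture(n); cv2.imwrite(f"pics/{n}0.png",p[:,:,::-1])
    i=r.camera_info(n); print(n,i['mtx'].tolist(),i['k1'],i['pose'].round(3).tolist())
E
```

```text
pics
{'time_s': 0.0, 'joints': array([-4.67470937e+01,  2.05894584e+01,  6.33087686e-01, -1.97979490e-02,
       -7.01370703e+01, -1.65070956e+01]), 'qd': array([ 0.07088784, -0.03793687, -0.04283306, -0.06415832, -0.0429609 ,
        0.03961669]), 'joint_torque': array([ 9.66837142e-04, -5.82712913e+01,  2.93053293e+01,  6.99707419e+00,
        6.81172955e-03, -1.35781906e-04]), 'tcp_pos': array([ 0.30352732, -0.60236228,  0.2366408 ]), 'eef_rot': array([ 1.79905122e+02, -8.70791061e-03, -1.53260924e+02]), 'contact_force': array([-0.27363322, -0.40380722,  0.00618869]), 'moment': array([-0.00957317, -0.02908627,  0.0191604 ]), 'gripper_width': 0.08746978945110169}
top [[442.92035059921227, 0.0, 285.08789175416143], [0.0, 442.92035059921227, 205.52110353995272], [0.0, 0.0, 1.0]] -0.12468644556918387 [[-0.048, -0.978, 0.205, 0.339], [-0.999, 0.048, -0.005, 0.033], [-0.005, -0.205, -0.979, 0.914], [0.0, 0.0, 0.0, 1.0]]
side [[393.78028927943245, 0.0, 281.0571793937784], [0.0, 393.78028927943245, 215.2047662430595], [0.0, 0.0, 1.0]] -0.09056667079716582 [[0.786, -0.328, 0.524, 0.128], [-0.618, -0.432, 0.657, -0.512], [0.011, -0.84, -0.542, 0.445], [0.0, 0.0, 0.0, 1.0]]
```

View pics/top0.png

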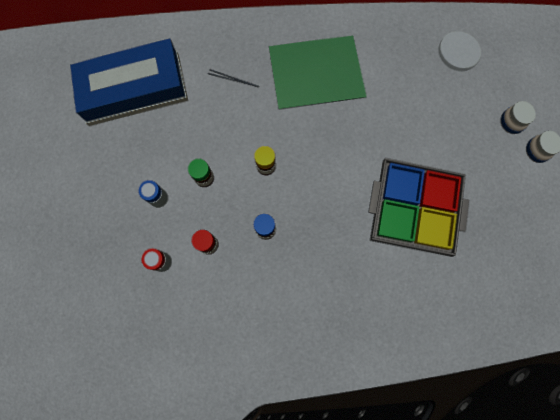

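View pics/side0.png

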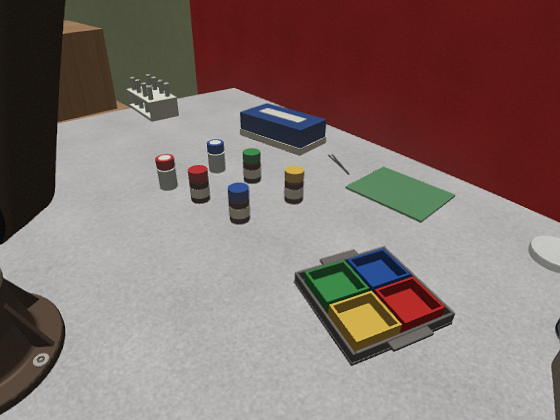

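The top view shows the full jars: blue (264,225), green (200,170), yellow (265,157) and red (203,240). The empties are at (150,190) and (153,259). The caddy is at (420,207) with blue and red in its upper row and green and yellow in its lower row. The side view agrees.

```bash
cat > h.py <<'E'
from plant import r
import cv2, numpy as np
def cast(n,px,z,info=None):
    i=info or r.camera_info(n); K=i['mtx'];P=i['pose']
    q=cv2.undistortPoints(np.float64(px).reshape(-1,1,2),K,np.array([i['k1'],0,0,0.])).reshape(-1,2)
    d=np.c_[q,np.ones(len(q))]@P[:3,:3].T; o=P[:3,3]
    return (o+d*((z-o[2])/d[:,2:]))[:,:2]
H={'red':[(0,6),(174,180)],'yellow':[(20,34)],'green':[(50,75)],'blue':[(100,125)]}
def blobs(p,c,smin=130,vmin=60,amin=120):
    h=cv2.cvtColor(p,cv2.COLOR_RGB2HSV)
    m=sum(cv2.inRange(h,(a,smin,vmin),(b,255,255)) for a,b in H[c])
    m=cv2.morphologyEx(m.astype(np.uint8),cv2.MORPH_OPEN,np.ones((3,3)))
    return [k for k in cv2.findContours(m,cv2.RETR_EXTERNAL,cv2.CHAIN_APPROX_NONE)[0] if cv2.contourArea(k)>amin]
E
python3 - <<'E'
from h import *
p,d=r.capture("top")
for c in H:
    for k in blobs(p,c):
        a=cv2.contourArea(k); (u,v),rad=cv2.minEnclosingCircle(k)
        if a>3500 or v<100 : continue
        if u>370:
            w=cast("top",k.reshape(-1,2),.03); q=cv2.minAreaRect((w*1000).astype(np.float32)); print('pocket',c,q)
        else:
            w=cast("top",k.reshape(-1,2),.075); q=cv2.minEnclosingCircle((w*1000).astype(np.float32)); print('cap',c,(int(u),int(v)),a,q)
E
```

```text
cap red (202, 239) 320.5 ((455.2047424316406, 190.87265014648438), 20.447843551635742)
pocket red ((540.6427001953125, -299.098388671875), (76.25056457519531, 76.23818969726562), 75.73551177978516)
pocket yellow ((462.8419189453125, -279.44622802734375), (76.7824478149414, 77.41537475585938), 75.86328125)
cap yellow (264, 155) 295.5 ((617.7163696289062, 65.31934356689453), 20.993507385253906)
pocket green ((478.2503662109375, -200.8934326171875), (74.00303649902344, 65.52867126464844), 75.67530059814453)
cap green (197, 168) 273.5 ((598.216064453125, 198.41969299316406), 20.08442497253418)
cap blue (263, 224) 319.5 ((480.2016906738281, 71.23280334472656), 20.46790313720703)
pocket blue ((561.26318359375, -218.00424194335938), (67.28009796142578, 75.54183959960938), 75.84610748291016)
```

```bash
cat > w.py <<'E'
import sys
from plant import r
import numpy as np
s=r.get_state(); t=np.float64(sys.argv[1:4]); yaw=s['eef_rot'][2]; a=np.radians(yaw)
d=t-s['tcp_pos']; c,n=np.cos(a),np.sin(a)
print('t',round(s['time_s'],2),'tcp',s['tcp_pos'].round(4),'rot',s['eef_rot'].round(1),'w',round(s['gripper_width'],4),'F',s['contact_force'].round(1),
 'units x,y,z',np.round(np.array([c*d[0]+n*d[1],n*d[0]-c*d[1],-d[2]])/.025,2))
E
python3 -m inch '[{"x":-0.88,"y":1,"z":0.1},{"x":-0.88,"y":1,"z":0.1},{"x":-0.88,"y":1,"z":0.1},{"x":-0.88,"y":1,"z":0.1},{"x":-0.88,"y":1,"z":0.1}]'
python3 w.py .480 .071 .17
```

```text
t 0.15 tcp [ 0.3036 -0.6025  0.2369] rot [ 179.9   -0.  -153.3] w 0.0878 F [ 0.2 -0.5  0.3] units x,y,z [-18.42  20.88   2.67]validation failed for argument at $[0]...
```

```bash
python3 -m inch '[{"x":-0.88,"y":1,"z":0.1,"yaw":0},{"x":-0.88,"y":1,"z":0.1,"yaw":0},{"x":-0.88,"y":1,"z":0.1,"yaw":0},{"x":-0.88,"y":1,"z":0.1,"yaw":0},{"x":-0.88,"y":1,"z":0.1,"yaw":0}]'
python3 w.py .480 .071 .17
```

```text
time_s: 0.57
tcp_pos: [0.3441, -0.4407, 0.2199]
eef_rot: [179.7, -0.2, -153.7]
contact_force: [0.7, 0.6, -0.7]
gripper_width: 0.0877
t 0.57 tcp [ 0.3441 -0.4407  0.2199] rot [ 179.7   -0.2 -153.7] w 0.0877 F [ 0.7  0.6 -0.7] units x,y,z [-13.94  15.94   1.99]
```

Motion tracks close to full scale. I'll carry on toward the blue jar.

```bash
python3 -m inch '[{"x":-0.88,"y":1,"z":0.1,"yaw":0},{"x":-0.88,"y":1,"z":0.1,"yaw":0},{"x":-0.88,"y":1,"z":0.1,"yaw":0},{"x":-0.88,"y":1,"z":0.1,"yaw":0},{"x":-0.88,"y":1,"z":0.1,"yaw":0}]' >/dev/null
python3 -m inch '[{"x":-0.88,"y":1,"z":0.1,"yaw":0},{"x":-0.88,"y":1,"z":0.1,"yaw":0},{"x":-0.88,"y":1,"z":0.1,"yaw":0},{"x":-0.88,"y":1,"z":0.1,"yaw":0},{"x":-0.88,"y":1,"z":0.1,"yaw":0}]' >/dev/null
python3 w.py .480 .071 .17
```

```text
t 1.4 tcp [ 0.43   -0.1028  0.194 ] rot [ 1.796e+02 -1.000e-01 -1.538e+02] w 0.0878 F [ 1.3  0.5 -0.1] units x,y,z [-4.86  5.36  0.96]
```

```bash
python3 -m inch '[{"x":-0.9,"y":1,"z":0.2,"yaw":0},{"x":-0.9,"y":1,"z":0.2,"yaw":0},{"x":-0.9,"y":1,"z":0.2,"yaw":0},{"x":-0.9,"y":1,"z":0.2,"yaw":0},{"x":-0.9,"y":1,"z":0.2,"yaw":0.1}]' >/dev/null
python3 -m inch '[{"x":0,"y":0,"z":0,"yaw":0}]' >/dev/null
python3 w.py .480 .071 .17
python3 - <<'E'
from h import *
p,d=r.capture("wrist"); cv2.imwrite("pics/w1.png",p[:,:,::-1])
i=r.camera_info("wrist"); print(i['pose'].round(3))
for k in blobs(p,'blue'):
    w=cast("wrist",k.reshape(-1,2),.075,i); print(cv2.contourArea(k),cv2.minEnclosingCircle((w*1000).astype(np.float32)))
E
python3 w.py .480 .071 .17
```

```text
t 1.9 tcp [0.4772 0.0724 0.1694] rot [ 1.796e+02  1.000e-01 -1.540e+02] w 0.0878 F [-0.3  0.1 -0. ] units x,y,z [-0.08 -0.1  -0.02]
[[-0.439  0.871  0.22   0.417]
 [ 0.898  0.424  0.115  0.042]
 [ 0.007  0.248 -0.969  0.317]
 [ 0.     0.     0.     1.   ]]
2290.5 ((477.9737854003906, 69.10704040527344), 21.96079444885254)
t 1.95 tcp [0.4762 0.0707 0.1695] rot [ 1.796e+02  1.000e-01 -1.540e+02] w 0.0878 F [-0.1 -0.1  0.5] units x,y,z [-0.14 -0.06 -0.02]
```

View pics/w1.png

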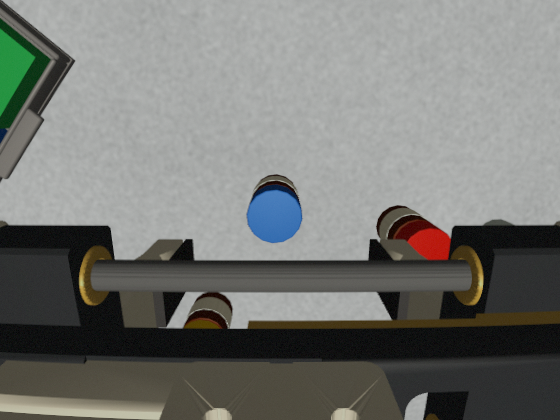

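Blue cap sits at (275,215), midway between the fingers, and the red cap at (430,240) is clear of them. I'll descend and grip.

```bash
python3 -m inch '[{"x":-0.1,"y":-0.05,"z":1,"yaw":0},{"x":0,"y":0,"z":1,"yaw":0},{"x":0,"y":0,"z":1,"yaw":0},{"x":0,"y":0,"z":0.9,"yaw":0},{"x":0,"y":0,"z":0.5,"yaw":0}]' >/dev/null
python3 -m inch '[{"x":0,"y":0,"z":0.2,"yaw":0},{"x":0,"y":0,"z":0,"yaw":0}]' >/dev/null
python3 w.py .479 .070 .048
```

```text
t 2.53 tcp [0.4789 0.0698 0.0517] rot [ 179.7    0.2 -153.9] w 0.0873 F [-0.9  1.2  1. ] units x,y,z [-0.01  0.01  0.15]
```

```bash
python3 -m inch '[{"x":0,"y":0,"z":0.15,"yaw":0},{"x":0,"y":0,"z":0,"yaw":0},{"x":0,"y":0,"z":0,"yaw":0},{"x":0,"y":0,"z":0,"yaw":0},{"x":0,"y":0,"z":0,"yaw":0}]' -1 20
python3 -m inch '[{"x":0,"y":0,"z":0,"yaw":0},{"x":0,"y":0,"z":0,"yaw":0},{"x":0,"y":0,"z":0,"yaw":0},{"x":0,"y":0,"z":0,"yaw":0}]'
```

```text
time_s: 2.95
tcp_pos: [0.4806, 0.0696, 0.0508]
eef_rot: [179.7, 0.5, -153.9]
contact_force: [0.1, -0.3, 0.2]
gripper_width: 0.0597
time_s: 3.28
tcp_pos: [0.4813, 0.0701, 0.0523]
eef_rot: [179.6, 0.6, -153.9]
contact_force: [0.5, -0.2, -2.1]
gripper_width: 0.0415
```

```bash
python3 w.py .4813 .0701 .0523
python3 -m inch '[{"x":0,"y":0,"z":-0.4,"yaw":0},{"x":0,"y":0,"z":-0.8,"yaw":0},{"x":0,"y":0,"z":-1,"yaw":0},{"x":0,"y":0,"z":-1,"yaw":0},{"x":0,"y":0,"z":-1,"yaw":0}]' >/dev/null
python3 w.py .560 -.2215 .175
```

```text
t 3.28 tcp [0.4813 0.0701 0.0523] rot [ 179.6    0.6 -153.9] w 0.0415 F [ 0.5 -0.2 -2.1] units x,y,z [ 0.  0. -0.]
t 3.7 tcp [0.4756 0.0668 0.1543] rot [ 179.6   -0.3 -154. ] w 0.0415 F [ 0.2 -0.  -2.4] units x,y,z [  2.02 -11.85  -0.83]
```

```bash
python3 -m inch '[{"x":0.1,"y":-0.5,"z":-0.1,"yaw":0},{"x":0.17,"y":-0.8,"z":-0.1,"yaw":0},{"x":0.17,"y":-1,"z":-0.1,"yaw":0},{"x":0.17,"y":-1,"z":-0.1,"yaw":0},{"x":0.17,"y":-1,"z":0,"yaw":0}]' >/dev/null
python3 -m inch '[{"x":0.17,"y":-1,"z":-0.1,"yaw":0},{"x":0.17,"y":-1,"z":-0.1,"yaw":0},{"x":0.17,"y":-1,"z":-0.1,"yaw":0},{"x":0.17,"y":-1,"z":0,"yaw":0},{"x":0.17,"y":-1,"z":0,"yaw":0}]' >/dev/null
python3 w.py .560 -.2215 .175
```

```text
t 4.53 tcp [ 0.5444 -0.1641  0.1768] rot [ 179.5    0.3 -153.5] w 0.0414 F [ 0.4  1.4 -1.5] units x,y,z [ 0.46 -2.33  0.07]
```

```bash
python3 -m inch '[{"x":0.15,"y":-0.9,"z":0,"yaw":0},{"x":0.15,"y":-0.8,"z":0,"yaw":0},{"x":0.1,"y":-0.5,"z":0,"yaw":0},{"x":0,"y":0,"z":0,"yaw":0}]' >/dev/null
python3 w.py .560 -.2215 .175
python3 - <<'E'
from h import *
p,d=r.capture("wrist"); cv2.imwrite("pics/w2.png",p[:,:,::-1])
i=r.camera_info("wrist")
for c in H:
  for k in blobs(p,c):
    w=cast("wrist",k.reshape(-1,2),.03,i); print(c,cv2.contourArea(k),cv2.minAreaRect((w*1000).astype(np.float32)))
E
python3 w.py .560 -.2215 .062
```

```text
t 4.87 tcp [ 0.56   -0.2244  0.1739] rot [ 179.4    0.2 -153.7] w 0.0418 F [-0.4  0.3 -1.1] units x,y,z [-0.05  0.1  -0.04]
red 7635.0 ((540.3675537109375, -300.0455322265625), (73.65062713623047, 75.25199890136719), 75.69398498535156)
yellow 215.0 ((654.6647338867188, 103.0759048461914), (28.53838348388672, 23.181581497192383), 29.628175735473633)
yellow 3079.5 ((645.6016845703125, -115.4951171875), (14.610179901123047, 385.3295593261719), 25.893983840942383)
yellow 517.5 ((586.2964477539062, -103.63008117675781), (62.7502326965332, 16.441307067871094), 32.942596435546875)
yellow 502.5 ((667.1729125976562, -269.78131103515625), (61.910186767578125, 16.27984619140625), 19.36594581604004)
yellow 8507.0 ((462.77484130859375, -280.32415771484375), (73.68241119384766, 73.67294311523438), 75.8458023071289)
green 5596.5 ((482.31842041015625, -203.07571411132812), (73.96239471435547, 72.75513458251953), 75.58013916015625)
blue 2427.5 ((653.9714965820312, -173.14744567871094), (30.62364959716797, 95.0116958618164), 25.853126525878906)
blue 2142.0 ((596.033203125, -202.1061553955078), (33.09326934814453, 79.74853515625), 25.9984073638916)
blue 4512.5 ((559.8350219726562, -222.7227783203125), (73.54740142822266, 74.66979217529297), 75.77919006347656)
t 4.92 tcp [ 0.5595 -0.2235  0.1738] rot [ 179.4    0.2 -153.7] w 0.0414 F [ 0.   0.7 -1.5] units x,y,z [-0.05  0.06  4.47]
```

View pics/w2.png

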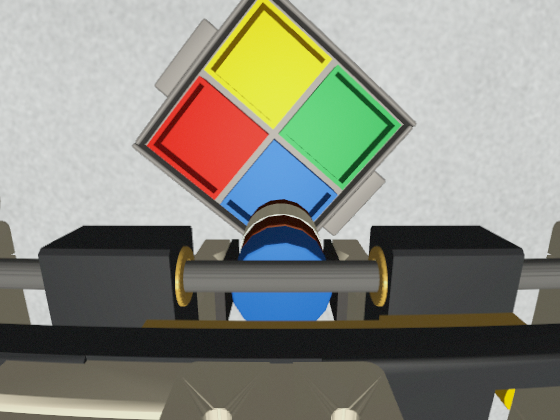

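The wrist view confirms the pockets to about 1 mm. The jar is held upright at (283,265), over the blue pocket. I'll descend now, slowly at the end.

```bash
python3 -m inch '[{"x":0,"y":0.05,"z":0.6,"yaw":0},{"x":0,"y":0,"z":1,"yaw":0},{"x":0,"y":0,"z":1,"yaw":0},{"x":0,"y":0,"z":0.8,"yaw":0},{"x":0,"y":0,"z":0.4,"yaw":0}]' >/dev/null
python3 -m inch '[{"x":0,"y":0,"z":0.2,"yaw":0},{"x":0,"y":0,"z":0,"yaw":0}]' >/dev/null
python3 w.py .560 -.2225 .0605
```

```text
t 5.5 tcp [ 0.5584 -0.216   0.072 ] rot [ 179.4    0.3 -153.6] w 0.0415 F [-0.5 -0.3 -1.7] units x,y,z [ 0.06 -0.26  0.46]
```

```bash
python3 -m inch '[{"x":0.05,"y":-0.25,"z":0.15,"yaw":0},{"x":0,"y":0,"z":0.1,"yaw":0},{"x":0,"y":0,"z":0.08,"yaw":0},{"x":0,"y":0,"z":0.08,"yaw":0}]'
python3 -m inch '[{"x":0,"y":0,"z":0.06,"yaw":0},{"x":0,"y":0,"z":0,"yaw":0}]'
python3 w.py .560 -.2225 .0605
```

```text
time_s: 5.83
tcp_pos: [0.5628, -0.2222, 0.0646]
eef_rot: [179.6, 0.6, -153.5]
contact_force: [0.0, -0.2, -2.6]
gripper_width: 0.0414
time_s: 6.0
tcp_pos: [0.5632, -0.2225, 0.0635]
eef_rot: [179.6, 0.6, -153.5]
contact_force: [0.4, -0.1, -2.0]
gripper_width: 0.042
t 6.0 tcp [ 0.5632 -0.2225  0.0635] rot [ 179.6    0.6 -153.5] w 0.042 F [ 0.4 -0.1 -2. ] units x,y,z [0.12 0.06 0.12]
```

```bash
python3 -m inch '[{"x":0.05,"y":0,"z":0.1,"yaw":0},{"x":0,"y":0,"z":0,"yaw":0}]'
python3 -m inch '[{"x":0.05,"y":0,"z":0.1,"yaw":0},{"x":0,"y":0,"z":0,"yaw":0}]'
python3 w.py .560 -.2225 .0605
```

```text
time_s: 6.17
tcp_pos: [0.5625, -0.2232, 0.0615]
eef_rot: [179.7, 0.7, -153.5]
contact_force: [0.5, 0.4, -1.9]
gripper_width: 0.0417
time_s: 6.33
tcp_pos: [0.5633, -0.2237, 0.0616]
eef_rot: [179.8, 0.9, -153.5]
contact_force: [-0.3, 0.2, -1.1]
gripper_width: 0.042
t 6.33 tcp [ 0.5633 -0.2237  0.0616] rot [ 179.8    0.9 -153.5] w 0.042 F [-0.3  0.2 -1.1] units x,y,z [0.1  0.1  0.04]
```

```bash
python3 -m inch '[{"x":0,"y":0,"z":0.08,"yaw":0},{"x":0,"y":0,"z":0,"yaw":0}]'
python3 -m inch '[{"x":0,"y":0,"z":0.08,"yaw":0},{"x":0,"y":0,"z":0,"yaw":0}]'
```

```text
time_s: 6.5
tcp_pos: [0.5643, -0.2237, 0.0611]
eef_rot: [179.9, 1.0, -153.4]
contact_force: [-0.3, -0.5, -1.2]
gripper_width: 0.0414
time_s: 6.67
tcp_pos: [0.565, -0.2236, 0.0611]
eef_rot: [180.0, 1.1, -153.4]
contact_force: [-0.1, 0.6, -1.3]
gripper_width: 0.0414
```

```bash
python3 -m inch '[{"x":0.1,"y":0,"z":0.15,"yaw":0}]'
python3 -m inch '[{"x":0.1,"y":0,"z":0.1,"yaw":0}]'
```

```text
time_s: 6.75
tcp_pos: [0.5648, -0.2244, 0.0594]
eef_rot: [-179.9, 1.3, -153.3]
contact_force: [-2.7, 14.9, 29.0]
gripper_width: 0.0417
time_s: 6.83
tcp_pos: [0.5648, -0.2248, 0.0591]
eef_rot: [-179.8, 1.5, -153.2]
contact_force: [-1.5, 11.2, 22.7]
gripper_width: 0.0414
```

Contact with the floor. I'll ease off, release and rise.

```bash
python3 -m inch '[{"x":0,"y":0,"z":-0.03,"yaw":0},{"x":0,"y":0,"z":0,"yaw":0}]' 1
python3 -m inch '[{"x":0,"y":0,"z":0,"yaw":0},{"x":0,"y":0,"z":0,"yaw":0},{"x":0,"y":0,"z":0,"yaw":0}]'
python3 -m inch '[{"x":0,"y":0,"z":-0.5,"yaw":0},{"x":0,"y":0,"z":-1,"yaw":0},{"x":0,"y":0,"z":-1,"yaw":0},{"x":0,"y":0,"z":-1,"yaw":0},{"x":0,"y":0,"z":-1,"yaw":0}]'
python3 - <<'E'
from h import *
p,d=r.capture("top"); cv2.imwrite("pics/t2.png",cv2.resize(p[130:270,340:500,::-1],None,fx=4,fy=4))
E
python3 w.py .6177 .0653 .17
```

```text
time_s: 7.0
tcp_pos: [0.5658, -0.2245, 0.0608]
eef_rot: [-179.7, 1.7, -153.2]
contact_force: [-0.1, -0.9, 0.4]
gripper_width: 0.0498
time_s: 7.25
tcp_pos: [0.5651, -0.2247, 0.0595]
eef_rot: [-179.7, 1.6, -153.2]
contact_force: [-0.4, 0.7, -0.0]
gripper_width: 0.0692
time_s: 7.67
tcp_pos: [0.5564, -0.2256, 0.1658]
eef_rot: [179.6, 0.7, -153.4]
contact_force: [0.4, -0.1, -0.3]
gripper_width: 0.0878
t 7.72 tcp [ 0.559  -0.2266  0.1716] rot [ 179.9    1.  -153.3] w 0.0875 F [ 2.1 -1.   5.8] units x,y,z [-7.34  9.38  0.06]
```

View pics/t2.png

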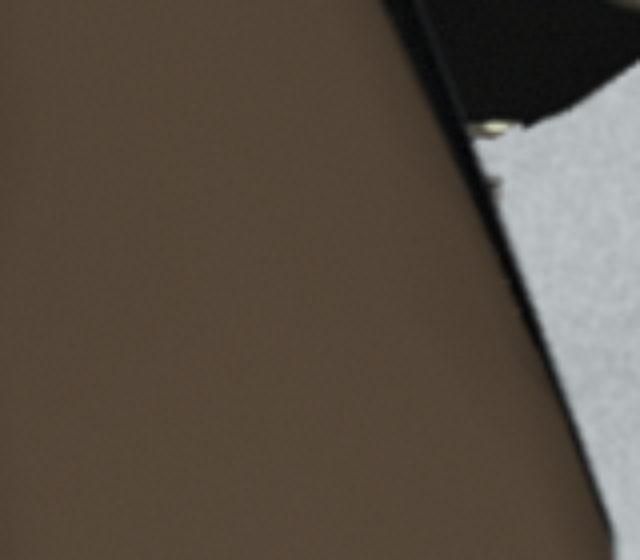

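The arm blocks the top view, so I'll check the placed jar from the wrist later. Next is the yellow jar.

```bash
python3 -m inch '[{"x":-0.78,"y":1,"z":0,"yaw":0},{"x":-0.78,"y":1,"z":0,"yaw":0},{"x":-0.78,"y":1,"z":0,"yaw":0},{"x":-0.78,"y":1,"z":0,"yaw":0},{"x":-0.78,"y":1,"z":0,"yaw":0}]' >/dev/null
python3 -m inch '[{"x":-0.78,"y":1,"z":0,"yaw":0},{"x":-0.78,"y":1,"z":0,"yaw":0},{"x":-0.78,"y":1,"z":0,"yaw":0},{"x":-0.7,"y":0.9,"z":0,"yaw":0},{"x":-0.3,"y":0.4,"z":0,"yaw":0}]' >/dev/null
python3 -m inch '[{"x":0,"y":0,"z":0,"yaw":0}]' >/dev/null
python3 - <<'E'
from h import *
i=r.camera_info("wrist");p,d=r.capture("wrist")
for k in blobs(p,'yellow'):
    w=cast("wrist",k.reshape(-1,2),.075,i); print(cv2.contourArea(k),cv2.minEnclosingCircle((w*1000).astype(np.float32)))
p,d=r.capture("top"); cv2.imwrite("pics/t3.png",cv2.resize(p[130:270,340:500,::-1],None,fx=4,fy=4))
E
python3 w.py .616 .064 .048
```

```text
120.5 ((661.0728759765625, 210.9751434326172), 15.817268371582031)
132.0 ((627.1295166015625, 274.28125), 11.919933319091797)
186.5 ((609.243408203125, 320.3248291015625), 17.35679817199707)
190.0 ((614.1123046875, 247.18724060058594), 9.329466819763184)
382.5 ((593.0576171875, 228.666015625), 18.169403076171875)
717.0 ((737.0216064453125, -37.12889099121094), 27.460494995117188)
2377.0 ((617.5396728515625, 63.924644470214844), 22.208232879638672)
t 8.73 tcp [0.6188 0.0697 0.1733] rot [-179.9    1.  -153.8] w 0.0879 F [ 0.5  0.2 -0. ] units x,y,z [ 0.2  -0.15  5.01]
```

View pics/t3.png

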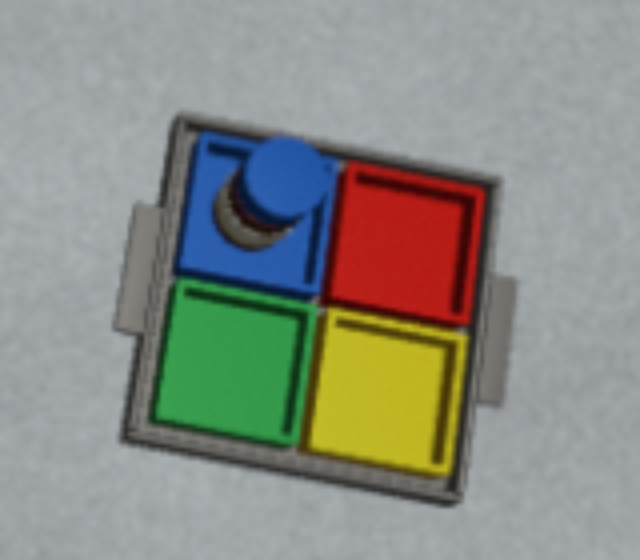

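The blue jar stands upright in the blue pocket, with its base near (255,235) in the crop. I'll descend on yellow and grip.

```bash
python3 -m inch '[{"x":0.1,"y":-0.15,"z":1,"yaw":0},{"x":0.1,"y":-0.05,"z":1,"yaw":0},{"x":0,"y":0,"z":1,"yaw":0},{"x":0,"y":0,"z":0.9,"yaw":0},{"x":0,"y":0,"z":0.5,"yaw":0}]' >/dev/null
python3 -m inch '[{"x":0,"y":0,"z":0.2,"yaw":0}]' >/dev/null
python3 w.py .617 .0645 .048
```

```text
t 9.23 tcp [0.6188 0.0552 0.0567] rot [-179.8    1.2 -154.2] w 0.0877 F [-0.7 -0.1 -0.5] units x,y,z [-0.09  0.37  0.35]
```

```bash
python3 -m inch '[{"x":-0.05,"y":0.35,"z":0.35,"yaw":0.1},{"x":0,"y":0,"z":0,"yaw":0}]'
python3 w.py .617 .0645 .048
python3 -m inch '[{"x":0,"y":0,"z":0,"yaw":0},{"x":0,"y":0,"z":0,"yaw":0},{"x":0,"y":0,"z":0,"yaw":0},{"x":0,"y":0,"z":0,"yaw":0}]' -1 20 >/dev/null
python3 -m inch '[{"x":0,"y":0,"z":0,"yaw":0},{"x":0,"y":0,"z":0,"yaw":0},{"x":0,"y":0,"z":0,"yaw":0},{"x":0,"y":0,"z":0,"yaw":0}]'
```

```text
time_s: 9.4
tcp_pos: [0.6151, 0.0611, 0.0461]
eef_rot: [-179.9, 1.1, -154.8]
contact_force: [-0.4, 0.5, -0.3]
gripper_width: 0.0877
t 9.4 tcp [0.6151 0.0611 0.0461] rot [-179.9    1.1 -154.8] w 0.0877 F [-0.4  0.5 -0.3] units x,y,z [-0.13  0.09 -0.08]
time_s: 10.07
tcp_pos: [0.6176, 0.0616, 0.051]
eef_rot: [-179.8, 1.5, -154.8]
contact_force: [0.4, -0.0, -2.0]
gripper_width: 0.0412
```

```bash
python3 -m inch '[{"x":0,"y":0,"z":-0.4,"yaw":-0.1},{"x":0,"y":0,"z":-0.8,"yaw":-0.1},{"x":0,"y":0,"z":-1,"yaw":0},{"x":0,"y":0,"z":-1,"yaw":0},{"x":0,"y":0,"z":-1,"yaw":0}]' >/dev/null
python3 w.py .4628 -.280 .175
```

```text
t 10.48 tcp [0.6097 0.0592 0.1539] rot [-179.9    0.6 -153.9] w 0.0419 F [ 0.6 -0.4 -1.9] units x,y,z [11.24 -9.6  -0.84]
```

```bash
python3 -m inch '[{"x":0.5,"y":-0.43,"z":-0.2,"yaw":0},{"x":0.8,"y":-0.7,"z":-0.2,"yaw":0},{"x":1,"y":-0.86,"z":-0.2,"yaw":0},{"x":1,"y":-0.86,"z":-0.2,"yaw":0},{"x":1,"y":-0.86,"z":0,"yaw":0}]' >/dev/null
python3 -m inch '[{"x":1,"y":-0.86,"z":0,"yaw":0},{"x":1,"y":-0.86,"z":0,"yaw":0},{"x":1,"y":-0.86,"z":0,"yaw":0},{"x":1,"y":-0.86,"z":0,"yaw":0},{"x":1,"y":-0.86,"z":0,"yaw":0}]' >/dev/null
python3 w.py .4628 -.280 .175
```

```text
t 11.32 tcp [ 0.4859 -0.2302  0.1815] rot [-179.8    1.3 -153.1] w 0.0412 F [ 1.1 -0.6 -1.8] units x,y,z [ 1.73 -1.36  0.26]
```

```bash
python3 -m inch '[{"x":0.8,"y":-0.6,"z":0.1,"yaw":0},{"x":0.5,"y":-0.4,"z":0.1,"yaw":0},{"x":0.1,"y":-0.1,"z":0,"yaw":0},{"x":0,"y":0,"z":0,"yaw":0}]' >/dev/null
python3 w.py .4628 -.280 .060
```

```text
t 11.65 tcp [ 0.4601 -0.2775  0.1763] rot [-179.9    1.3 -153.5] w 0.042 F [ 0.6  0.1 -1. ] units x,y,z [-0.05 -0.14  4.65]
```

```bash
python3 -m inch '[{"x":0,"y":-0.1,"z":0.6,"yaw":0},{"x":0,"y":0,"z":1,"yaw":0},{"x":0,"y":0,"z":1,"yaw":0},{"x":0,"y":0,"z":0.8,"yaw":0},{"x":0,"y":0,"z":0.4,"yaw":0}]' >/dev/null
python3 -m inch '[{"x":0,"y":0,"z":0.3,"yaw":0},{"x":0,"y":0,"z":0,"yaw":0}]' >/dev/null
python3 w.py .4628 -.280 .0605
```

```text
t 12.23 tcp [ 0.4663 -0.276   0.0731] rot [-179.7    1.5 -153.3] w 0.0419 F [ 0.1  0.4 -2.1] units x,y,z [ 0.2  -0.08  0.51]
```

```bash
python3 -m inch '[{"x":0.1,"y":-0.1,"z":0.2,"yaw":0},{"x":0.1,"y":0,"z":0.12,"yaw":0}]'
python3 -m inch '[{"x":0.05,"y":0,"z":0.1,"yaw":0},{"x":0.05,"y":0,"z":0.1,"yaw":0}]'
python3 -m inch '[{"x":0,"y":0,"z":0.08,"yaw":0}]'
```

```text
time_s: 12.4
tcp_pos: [0.4648, -0.2799, 0.0658]
eef_rot: [-179.6, 1.6, -153.1]
contact_force: [-0.2, -0.1, -1.8]
gripper_width: 0.0415
time_s: 12.57
tcp_pos: [0.4632, -0.2813, 0.0614]
eef_rot: [-179.5, 1.7, -153.1]
contact_force: [0.7, 0.4, -1.4]
gripper_width: 0.0418
time_s: 12.65
tcp_pos: [0.4634, -0.2815, 0.0598]
eef_rot: [-179.5, 1.7, -153.1]
contact_force: [-1.8, 3.6, 16.5]
gripper_width: 0.0416
```

Contact at 16 N. I'll release.

```bash
python3 -m inch '[{"x":0,"y":0,"z":0,"yaw":0},{"x":0,"y":0,"z":0,"yaw":0}]' 1
python3 -m inch '[{"x":0,"y":0,"z":0,"yaw":0},{"x":0,"y":0,"z":0,"yaw":0},{"x":0,"y":0,"z":0,"yaw":0}]'
python3 -m inch '[{"x":0,"y":0,"z":-0.5,"yaw":0},{"x":0,"y":0,"z":-1,"yaw":0},{"x":0,"y":0,"z":-1,"yaw":0},{"x":0,"y":0,"z":-1,"yaw":0},{"x":0,"y":0,"z":-1,"yaw":0}]' >/dev/null
python3 w.py .597 .197 .17
```

```text
time_s: 12.82
tcp_pos: [0.464, -0.282, 0.0606]
eef_rot: [-179.4, 1.8, -153.1]
contact_force: [-0.1, -0.9, -0.0]
gripper_width: 0.0501
time_s: 13.07
tcp_pos: [0.4648, -0.2824, 0.0616]
eef_rot: [-179.3, 1.9, -153.1]
contact_force: [0.2, -0.3, -0.5]
gripper_width: 0.0695
t 13.48 tcp [ 0.4571 -0.2817  0.1721] rot [-179.8    1.4 -153.2] w 0.0877 F [ 1.2  0.1 -0.9] units x,y,z [-13.63  14.57   0.09]
```

```bash
python3 -m inch '[{"x":-0.93,"y":1,"z":0,"yaw":0},{"x":-0.93,"y":1,"z":0,"yaw":0},{"x":-0.93,"y":1,"z":0,"yaw":0},{"x":-0.93,"y":1,"z":0,"yaw":0},{"x":-0.93,"y":1,"z":0,"yaw":0}]' >/dev/null
python3 -m inch '[{"x":-0.93,"y":1,"z":0,"yaw":0},{"x":-0.93,"y":1,"z":0,"yaw":0},{"x":-0.93,"y":1,"z":0,"yaw":0},{"x":-0.93,"y":1,"z":0,"yaw":0},{"x":-0.93,"y":1,"z":0,"yaw":0}]' >/dev/null
python3 w.py .597 .197 .17
```

```text
t 14.32 tcp [0.5582 0.0536 0.1878] rot [-179.3    2.2 -153.7] w 0.0878 F [ 0.5 -0.6  0.3] units x,y,z [-3.93  4.46  0.71]
```

```bash
python3 -m inch '[{"x":-0.9,"y":1,"z":0.1,"yaw":0},{"x":-0.9,"y":1,"z":0.1,"yaw":0},{"x":-0.9,"y":1,"z":0.1,"yaw":0},{"x":-0.8,"y":0.9,"z":0.1,"yaw":0},{"x":-0.2,"y":0.3,"z":0.1,"yaw":0}]' >/dev/null
python3 -m inch '[{"x":0,"y":0,"z":0,"yaw":0}]' >/dev/null
python3 - <<'E'
from h import *
i=r.camera_info("wrist");p,d=r.capture("wrist"); cv2.imwrite("pics/w3.png",p[:,:,::-1])
for k in blobs(p,'green',amin=1000):
    w=cast("wrist",k.reshape(-1,2),.075,i); print(cv2.contourArea(k),cv2.minEnclosingCircle((w*1000).astype(np.float32)))
p,d=r.capture("top"); cv2.imwrite("pics/t4.png",p[:,:,::-1])
for c in ('blue','red'):
  for k in blobs(p,c):
    w=cast("top",k.reshape(-1,2),.075); print(c,cv2.contourArea(k),cv2.minEnclosingCircle((w*1000).astype(np.float32)))
E
python3 w.py .597 .197 .048
```

```text
2087.5 ((599.2260131835938, 197.9522247314453), 20.636154174804688)
blue 1146.0 ((548.5918579101562, -208.88194274902344), 48.72162628173828)
blue 359.0 ((837.78955078125, 261.14520263671875), 59.49020767211914)
red 321.5 ((455.2121887207031, 190.86473083496094), 20.453014373779297)
red 1028.0 ((530.41015625, -282.44219970703125), 49.1590690612793)
red 1712.5 ((992.927734375, -148.75233459472656), 495.9494323730469)
red 691.0 ((1011.0588989257812, 651.8638916015625), 57.50517654418945)
t 14.92 tcp [0.5972 0.201  0.1782] rot [-179.2    2.4 -153.5] w 0.0875 F [-1.1 -1.1  0.5] units x,y,z [ 0.08 -0.14  5.21]
```

View pics/w3.png

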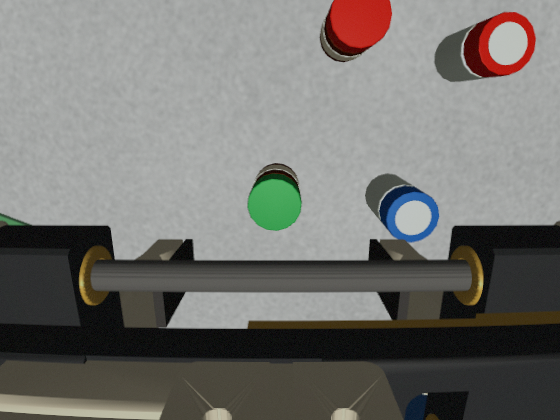

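View pics/t4.png

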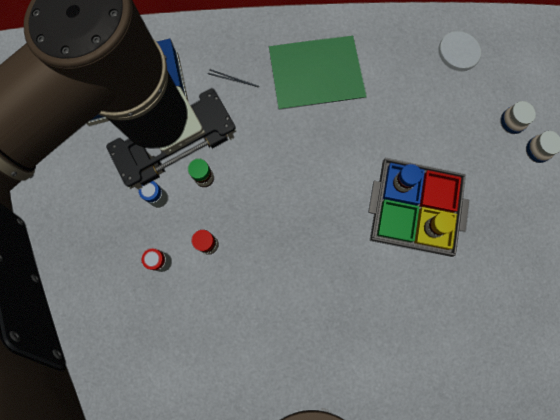

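Green cap is centred at (274,203) and the blue empty at (410,215) is about 105 mm away. In the top view both packed jars stand in their pockets. I'll open a bit less for extra margin and descend.

```bash
python3 -m inch '[{"x":0.05,"y":-0.1,"z":0.7,"yaw":0},{"x":0,"y":0,"z":1,"yaw":0},{"x":0,"y":0,"z":1,"yaw":0}]' 0.6 >/dev/null
python3 w.py .5985 .1975 .048
```

```text
t 15.17 tcp [0.6032 0.1972 0.1164] rot [-179.3    3.1 -153.5] w 0.0736 F [ 0.  -0.3 -1. ] units x,y,z [0.16 0.09 2.74]
```

```bash
python3 -m inch '[{"x":0.1,"y":0.05,"z":1,"yaw":0},{"x":0.1,"y":0.05,"z":0.9,"yaw":0},{"x":0.1,"y":0,"z":0.6,"yaw":0},{"x":0.05,"y":0,"z":0.2,"yaw":0}]' >/dev/null
python3 w.py .5985 .1975 .048
```

```text
t 15.5 tcp [0.5958 0.1889 0.0445] rot [-179.3    2.9 -153.9] w 0.0701 F [-0.4 -0.1  0.5] units x,y,z [-0.25  0.26 -0.14]
```

```bash
python3 -m inch '[{"x":-0.2,"y":0.3,"z":-0.1,"yaw":0}]'
python3 -m inch '[{"x":0,"y":0,"z":0,"yaw":0},{"x":0,"y":0,"z":0,"yaw":0},{"x":0,"y":0,"z":0,"yaw":0},{"x":0,"y":0,"z":0,"yaw":0},{"x":0,"y":0,"z":0,"yaw":0}]' -1 20
```

```text
time_s: 15.58
tcp_pos: [0.5952, 0.1948, 0.0457]
eef_rot: [-179.2, 2.7, -154.0]
contact_force: [-0.4, -0.6, 0.4]
gripper_width: 0.0701
time_s: 16.0
tcp_pos: [0.5984, 0.1961, 0.0516]
eef_rot: [-179.3, 3.2, -154.0]
contact_force: [0.4, -0.9, -0.2]
gripper_width: 0.0421
```

```bash
python3 -m inch '[{"x":0,"y":0,"z":0,"yaw":0},{"x":0,"y":0,"z":0,"yaw":0}]'
python3 -m inch '[{"x":-0.05,"y":0,"z":-0.4,"yaw":0},{"x":-0.05,"y":0,"z":-0.8,"yaw":-0.1},{"x":-0.05,"y":0,"z":-1,"yaw":0},{"x":-0.05,"y":0,"z":-1,"yaw":0},{"x":0,"y":0,"z":-1,"yaw":0}]' >/dev/null
python3 w.py .4823 -.2025 .175
```

```text
time_s: 16.17
tcp_pos: [0.5986, 0.1964, 0.0525]
eef_rot: [-179.3, 3.2, -154.0]
contact_force: [0.1, 0.5, -2.1]
gripper_width: 0.0417
t 16.58 tcp [0.5933 0.1949 0.1563] rot [-179.2    2.4 -153.7] w 0.0414 F [ 1.2  0.3 -1.3] units x,y,z [ 11.03 -12.28  -0.75]
```

```bash
python3 -m inch '[{"x":0.45,"y":-0.5,"z":-0.2,"yaw":0},{"x":0.7,"y":-0.8,"z":-0.2,"yaw":0},{"x":0.9,"y":-1,"z":-0.2,"yaw":0},{"x":0.9,"y":-1,"z":-0.1,"yaw":0},{"x":0.9,"y":-1,"z":0,"yaw":0}]' >/dev/null
python3 -m inch '[{"x":0.9,"y":-1,"z":0,"yaw":0},{"x":0.9,"y":-1,"z":0,"yaw":0},{"x":0.9,"y":-1,"z":0,"yaw":0},{"x":0.9,"y":-1,"z":0,"yaw":0},{"x":0.9,"y":-1,"z":0,"yaw":0}]' >/dev/null
python3 w.py .4823 -.2025 .175
```

```text
t 17.42 tcp [ 0.5077 -0.1129  0.1787] rot [-179.2    3.4 -153. ] w 0.0414 F [ 1.9  0.7 -2.3] units x,y,z [ 2.53 -2.73  0.15]
```

```bash
python3 -m inch '[{"x":0.9,"y":-1,"z":0.1,"yaw":0},{"x":0.8,"y":-0.9,"z":0.1,"yaw":0},{"x":0.5,"y":-0.5,"z":0,"yaw":0},{"x":0.1,"y":0,"z":0,"yaw":0}]' >/dev/null
python3 w.py .4823 -.2025 .060
```

```text
t 17.75 tcp [ 0.4782 -0.2009  0.1724] rot [-179.2    3.4 -153.2] w 0.0415 F [-0.1  0.4 -2.1] units x,y,z [-0.12 -0.13  4.5 ]
```

```bash
python3 -m inch '[{"x":0,"y":-0.1,"z":0.6,"yaw":0},{"x":0.05,"y":0,"z":1,"yaw":0},{"x":0.05,"y":0,"z":1,"yaw":0},{"x":0.05,"y":0,"z":0.8,"yaw":0},{"x":0.05,"y":0,"z":0.4,"yaw":0}]' >/dev/null
python3 -m inch '[{"x":0,"y":0,"z":0.2,"yaw":0}]' >/dev/null
python3 w.py .4823 -.2025 .061
```

```text
t 18.25 tcp [ 0.48   -0.2063  0.0733] rot [-179.     3.8 -153.5] w 0.0414 F [ 0.   0.1 -1.7] units x,y,z [-0.15  0.1   0.49]
```

```bash
python3 -m inch '[{"x":-0.1,"y":0.1,"z":0.2,"yaw":0},{"x":0,"y":0,"z":0.12,"yaw":0}]'
python3 -m inch '[{"x":0,"y":0,"z":0.1,"yaw":0},{"x":0,"y":0,"z":0.1,"yaw":0}]'
```

```text
time_s: 18.42
tcp_pos: [0.4814, -0.2024, 0.0649]
eef_rot: [-179.0, 3.7, -153.5]
contact_force: [0.9, 0.1, -1.3]
gripper_width: 0.0414
time_s: 18.58
tcp_pos: [0.4828, -0.2018, 0.0606]
eef_rot: [-178.9, 3.8, -153.4]
contact_force: [-1.2, 0.5, 14.1]
gripper_width: 0.0412
```

```bash
python3 -m inch '[{"x":0,"y":0,"z":0,"yaw":0},{"x":0,"y":0,"z":0,"yaw":0}]' 0.6
python3 -m inch '[{"x":0,"y":0,"z":0,"yaw":0},{"x":0,"y":0,"z":0,"yaw":0},{"x":0,"y":0,"z":0,"yaw":0}]'
python3 -m inch '[{"x":-0.05,"y":0,"z":-0.5,"yaw":0},{"x":-0.05,"y":0,"z":-1,"yaw":0},{"x":-0.05,"y":0,"z":-1,"yaw":0},{"x":-0.05,"y":0,"z":-1,"yaw":0},{"x":0,"y":0,"z":-1,"yaw":0}]' >/dev/null
python3 w.py .4545 .190 .17
```

```text
time_s: 18.75
tcp_pos: [0.4841, -0.2018, 0.0617]
eef_rot: [-178.9, 3.9, -153.4]
contact_force: [0.9, 1.1, -0.3]
gripper_width: 0.0504
time_s: 19.0
tcp_pos: [0.4851, -0.2018, 0.063]
eef_rot: [-178.8, 4.1, -153.4]
contact_force: [0.4, -0.0, -0.6]
gripper_width: 0.0678
t 19.42 tcp [ 0.4773 -0.2007  0.1742] rot [-179.2    3.5 -153.5] w 0.0701 F [-0.5 -0.   0.6] units x,y,z [-6.16 14.39  0.17]
```

Now the red jar, taking care to pick the full one at (0.455, 0.191).

```bash
python3 -m inch '[{"x":-0.43,"y":1,"z":0,"yaw":0},{"x":-0.43,"y":1,"z":0,"yaw":0},{"x":-0.43,"y":1,"z":0,"yaw":0},{"x":-0.43,"y":1,"z":0,"yaw":0},{"x":-0.43,"y":1,"z":0,"yaw":0}]' >/dev/null
python3 -m inch '[{"x":-0.43,"y":1,"z":0,"yaw":0},{"x":-0.43,"y":1,"z":0,"yaw":0},{"x":-0.43,"y":1,"z":0,"yaw":0},{"x":-0.43,"y":1,"z":0,"yaw":0},{"x":-0.43,"y":1,"z":0,"yaw":0}]' >/dev/null
python3 w.py .4545 .190 .17
```

```text
t 20.25 tcp [0.4648 0.0769 0.1871] rot [-178.8    4.4 -154. ] w 0.0698 F [ 1.5 -0.  -0.2] units x,y,z [-1.61  4.25  0.68]
```

```bash
python3 -m inch '[{"x":-0.35,"y":1,"z":0.2,"yaw":0},{"x":-0.35,"y":1,"z":0.2,"yaw":0},{"x":-0.35,"y":0.9,"z":0.2,"yaw":0},{"x":-0.3,"y":0.8,"z":0.1,"yaw":-0.1},{"x":-0.1,"y":0.2,"z":0,"yaw":0}]' >/dev/null
python3 -m inch '[{"x":0,"y":0,"z":0,"yaw":0}]' >/dev/null
python3 - <<'E'
from h import *
i=r.camera_info("wrist");p,d=r.capture("wrist"); cv2.imwrite("pics/w4.png",p[:,:,::-1])
for k in blobs(p,'red',amin=800):
    w=cast("wrist",k.reshape(-1,2),.075,i); print(cv2.contourArea(k),cv2.minEnclosingCircle((w*1000).astype(np.float32)))
p,d=r.capture("top"); cv2.imwrite("pics/t5.png",p[:,:,::-1])
E
python3 w.py .4545 .190 .048
```

```text
1276.5 ((422.0304260253906, 284.5793151855469), 24.190641403198242)
2460.0 ((453.44342041015625, 190.27969360351562), 22.906408309936523)
t 20.85 tcp [0.4549 0.1891 0.1719] rot [-178.8    4.7 -153.3] w 0.0698 F [-0.1  0.2  0.6] units x,y,z [-0.    0.04  4.96]
```

View pics/w4.png

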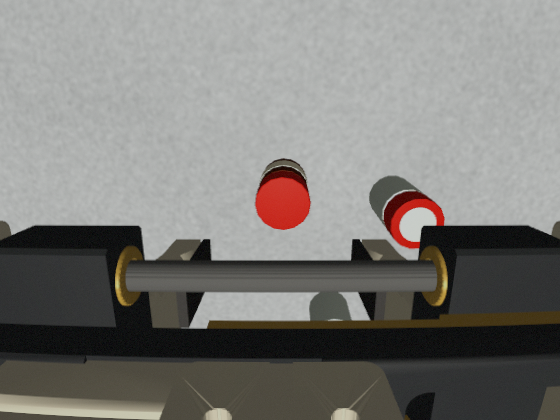

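View pics/t5.png

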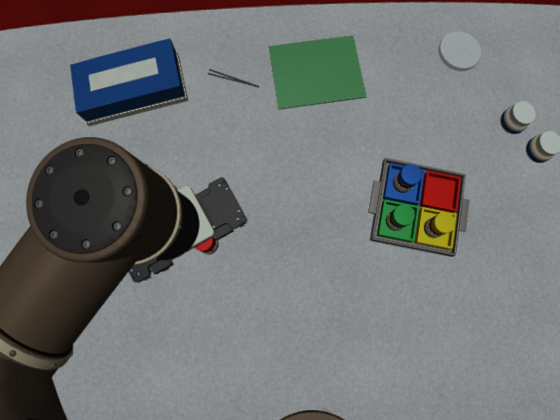

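Red cap is centred at (283,200), the red empty at (415,222) is clear, and all three packed jars stand in place in the top view. The tool has tilted about 4.7°, so I'll compensate in x during the descent.

```bash
python3 -m inch '[{"x":0.06,"y":0.05,"z":0.7,"yaw":0},{"x":0.08,"y":0,"z":1,"yaw":0},{"x":0.08,"y":0,"z":1,"yaw":0}]' >/dev/null
python3 w.py .454 .190 .048
```

```text
t 21.1 tcp [0.4586 0.1893 0.1086] rot [-179.     5.4 -153.4] w 0.0699 F [ 0.3 -0.3  0.3] units x,y,z [0.15 0.11 2.42]
```

```bash
python3 -m inch '[{"x":0.15,"y":0.1,"z":0.9,"yaw":0},{"x":0.1,"y":0.1,"z":0.8,"yaw":0},{"x":0.1,"y":0.05,"z":0.5,"yaw":0}]' >/dev/null
python3 w.py .454 .190 .048
```

```text
t 21.35 tcp [0.4532 0.1881 0.0502] rot [-179.     5.4 -153.8] w 0.07 F [ 0.1 -0.7  1.1] units x,y,z [-0.06  0.05  0.09]
```

```bash
python3 -m inch '[{"x":-0.05,"y":0.05,"z":0.1,"yaw":0},{"x":0,"y":0,"z":0.05,"yaw":0},{"x":0,"y":0,"z":0.05,"yaw":0},{"x":0,"y":0,"z":0,"yaw":0},{"x":0,"y":0,"z":0,"yaw":0}]' -1 20
python3 -m inch '[{"x":0,"y":0,"z":0,"yaw":0},{"x":0,"y":0,"z":0,"yaw":0},{"x":0,"y":0,"z":0,"yaw":0}]'
```

```text
time_s: 21.77
tcp_pos: [0.4546, 0.1859, 0.0448]
eef_rot: [-178.9, 5.3, -154.0]
contact_force: [-0.4, 1.0, 0.1]
gripper_width: 0.0424
time_s: 22.02
tcp_pos: [0.4553, 0.1863, 0.0465]
eef_rot: [-179.0, 5.4, -154.1]
contact_force: [0.3, -0.3, -1.5]
gripper_width: 0.0415
```

```bash
python3 -m inch '[{"x":-0.05,"y":0,"z":-0.4,"yaw":0},{"x":-0.08,"y":0,"z":-0.8,"yaw":-0.1},{"x":-0.08,"y":0,"z":-1,"yaw":0},{"x":-0.08,"y":0,"z":-1,"yaw":0},{"x":-0.08,"y":0,"z":-1,"yaw":0}]' >/dev/null
python3 w.py .5404 -.2996 .185
```

```text
t 22.43 tcp [0.45   0.1844 0.1504] rot [-178.8    4.7 -153.7] w 0.0414 F [ 0.2 -0.  -2.3] units x,y,z [  5.34 -18.96  -1.39]
```

```bash
python3 -m inch '[{"x":0.15,"y":-0.5,"z":-0.3,"yaw":0},{"x":0.22,"y":-0.8,"z":-0.3,"yaw":0},{"x":0.28,"y":-1,"z":-0.3,"yaw":0},{"x":0.28,"y":-1,"z":-0.3,"yaw":0},{"x":0.28,"y":-1,"z":-0.1,"yaw":0}]' >/dev/null
python3 -m inch '[{"x":0.28,"y":-1,"z":0,"yaw":0},{"x":0.28,"y":-1,"z":0,"yaw":0},{"x":0.28,"y":-1,"z":0,"yaw":0},{"x":0.28,"y":-1,"z":0,"yaw":0},{"x":0.28,"y":-1,"z":0,"yaw":0}]' >/dev/null
python3 w.py .5404 -.2996 .185
```

```text
t 23.27 tcp [ 0.4943 -0.0565  0.1923] rot [-179.     5.6 -153. ] w 0.0417 F [-0.2  0.2 -2.1] units x,y,z [ 2.77 -9.5   0.29]
```

```bash
python3 -m inch '[{"x":0.28,"y":-1,"z":0,"yaw":0},{"x":0.28,"y":-1,"z":0,"yaw":0},{"x":0.28,"y":-1,"z":0,"yaw":0},{"x":0.28,"y":-1,"z":0,"yaw":0},{"x":0.28,"y":-1,"z":0,"yaw":0}]' >/dev/null
python3 -m inch '[{"x":0.28,"y":-1,"z":0,"yaw":0},{"x":0.28,"y":-1,"z":0,"yaw":0},{"x":0.25,"y":-0.9,"z":0,"yaw":0},{"x":0.2,"y":-0.6,"z":0,"yaw":0},{"x":0,"y":-0.1,"z":0,"yaw":0}]' >/dev/null
python3 w.py .5404 -.2996 .057
```

```text
t 24.1 tcp [ 0.536  -0.2899  0.1888] rot [-179.2    5.5 -153.2] w 0.0414 F [-0.1  0.6 -1.3] units x,y,z [ 0.02 -0.43  5.27]
```

```bash
python3 -m inch '[{"x":0.05,"y":-0.4,"z":0.6,"yaw":0},{"x":0.08,"y":0,"z":1,"yaw":0},{"x":0.08,"y":0,"z":1,"yaw":0},{"x":0.08,"y":0,"z":0.9,"yaw":0},{"x":0.05,"y":0,"z":0.5,"yaw":0}]' >/dev/null
python3 -m inch '[{"x":0.03,"y":0,"z":0.3,"yaw":0}]' >/dev/null
python3 w.py .5404 -.2996 .055
```

```text
t 24.6 tcp [ 0.5434 -0.3008  0.0795] rot [-179.     5.7 -153.3] w 0.0416 F [-0.7 -0.5 -1.6] units x,y,z [0.09 0.1  0.98]
```

```bash
python3 -m inch '[{"x":0.1,"y":0.05,"z":0.35,"yaw":0},{"x":0.05,"y":0.05,"z":0.25,"yaw":0}]'
python3 -m inch '[{"x":0.03,"y":0,"z":0.13,"yaw":0},{"x":0.03,"y":0,"z":0.1,"yaw":0}]'
python3 w.py .5404 -.2996 .055
```

```text
time_s: 24.77
tcp_pos: [0.5399, -0.2989, 0.0626]
eef_rot: [-179.1, 5.7, -153.3]
contact_force: [-0.4, -0.1, -1.8]
gripper_width: 0.0415
time_s: 24.93
tcp_pos: [0.5389, -0.2988, 0.0561]
eef_rot: [-179.1, 5.7, -153.2]
contact_force: [-0.1, 0.3, -2.0]
gripper_width: 0.0417
t 24.93 tcp [ 0.5389 -0.2988  0.0561] rot [-179.1    5.7 -153.2] w 0.0417 F [-0.1  0.3 -2. ] units x,y,z [-0.04 -0.05  0.05]
```

```bash
python3 -m inch '[{"x":0,"y":0,"z":0.1,"yaw":0}]'
python3 -m inch '[{"x":0,"y":0,"z":0.06,"yaw":0}]'
```

```text
time_s: 25.02
tcp_pos: [0.5393, -0.2988, 0.054]
eef_rot: [-179.1, 5.7, -153.2]
contact_force: [-0.2, 1.4, 3.6]
gripper_width: 0.0417
time_s: 25.1
tcp_pos: [0.5398, -0.2988, 0.0538]
eef_rot: [-179.0, 5.7, -153.2]
contact_force: [-6.3, 3.1, 16.5]
gripper_width: 0.042
```

Contact. I'll release, rise, and back away so the cameras can see.

```bash
python3 -m inch '[{"x":0,"y":0,"z":0,"yaw":0},{"x":0,"y":0,"z":0,"yaw":0}]' 0.6
python3 -m inch '[{"x":0,"y":0,"z":0,"yaw":0},{"x":0,"y":0,"z":0,"yaw":0},{"x":0,"y":0,"z":0,"yaw":0}]'
python3 -m inch '[{"x":-0.05,"y":0,"z":-0.5,"yaw":0},{"x":-0.08,"y":0,"z":-1,"yaw":0},{"x":-0.08,"y":0,"z":-1,"yaw":0},{"x":-0.08,"y":0,"z":-1,"yaw":0},{"x":-0.08,"y":0,"z":-1,"yaw":0}]'
python3 -m inch '[{"x":-0.8,"y":0.8,"z":-0.5,"yaw":0},{"x":-0.9,"y":1,"z":-0.5,"yaw":0},{"x":-0.9,"y":1,"z":-0.5,"yaw":0},{"x":-0.9,"y":1,"z":0,"yaw":0},{"x":-0.9,"y":1,"z":0,"yaw":0}]' >/dev/null
python3 -m inch '[{"x":-0.9,"y":1,"z":0,"yaw":0},{"x":-0.9,"y":1,"z":0,"yaw":0},{"x":-0.6,"y":0.6,"z":0,"yaw":0},{"x":0,"y":0,"z":0,"yaw":0}]'
python3 - <<'E'
from h import *
for n in("top","side"):
    p,d=r.capture(n); cv2.imwrite(f"pics/{n}9.png",p[:,:,::-1])
E
```

```text
time_s: 25.27
tcp_pos: [0.5412, -0.2993, 0.0559]
eef_rot: [-178.9, 5.9, -153.1]
contact_force: [-0.1, 0.1, 0.1]
gripper_width: 0.0504
time_s: 25.52
tcp_pos: [0.5428, -0.2998, 0.0577]
eef_rot: [-178.7, 6.0, -153.1]
contact_force: [-0.3, 0.1, 0.1]
gripper_width: 0.068
time_s: 25.93
tcp_pos: [0.5358, -0.2976, 0.1676]
eef_rot: [-179.2, 5.5, -153.2]
contact_force: [1.3, -0.3, -0.2]
gripper_width: 0.0698
time_s: 26.68
tcp_pos: [0.6064, -0.0496, 0.2316]
eef_rot: [-178.7, 6.3, -153.5]
contact_force: [-0.3, -0.9, 0.5]
gripper_width: 0.07
```

View pics/top9.png

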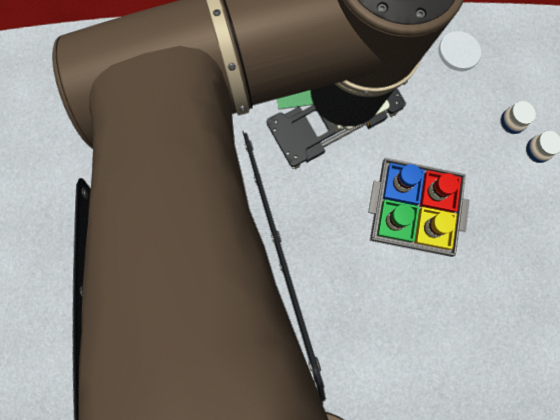

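View pics/side9.png

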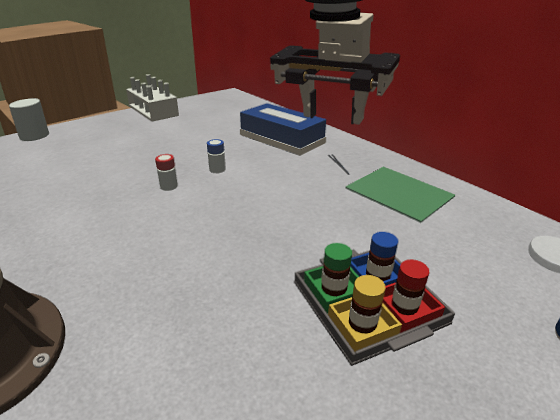

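The top view shows all four caps over their matching pockets. The side view shows all four jars upright: green (337,270), blue (382,258), yellow (367,305) and red (410,288). The empties are unmoved at (166,170) and (215,155), and the gripper is clear. I'll hand in.

```bash
python3 -c "
from plant import r
r.close_job(); s=r.get_state(); print(s['time_s'],s['contact_force'])"
```

```text
the job is handed in; nothing more can be done
the job is handed in; nothing more can be done
```

All four full jars (blue, yellow, green and red) stand upright in the caddy pockets that match their caps, and I handed the job in at about 27 s. Each jar was lowered in small steps until the wrist force showed it on the floor, then released.

- **Last checks:** the final top and side pictures show every jar upright in its own pocket. In the side view, both white-disc empties are where they started. The gripper was open and clear, touching nothing.
- **Contact force:** set-down forces were about 14–17 N for yellow, green and red. The blue jar, placed first, met the floor harder, at about 29 N upward.
- **Tool tilt:** the tool leaned slowly to about 6° over the run. The moves offer no way to correct that. Each jar was gripped and set down at nearly the same lean, and all four ended upright.

I could not read the robot's state after handing in, so the final second rests on the last pictures.

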